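# Close up the row of nougat bars in the display tray and ring for collection

## Robot

A 6-joint arm with a two-finger parallel gripper is mounted at the origin on the work surface. World frame = base frame: x ahead of the robot, y to its left, z up, the work surface at z = 0. Lengths are in m, angles in rad, forces in N, time in s.
With the tool pointing down it reaches from about 0.35 to 0.775 m from the base axis. Payload 5.5 kg.
Tool frame: the origin (TCP) lies between the finger pads; the fingertips stand 11 mm ahead of it and the grasp point (between the pads) lies 8 mm behind it (tips_ahead is the distance from the TCP to the fingertips, in m); z points along the fingers, y is the line along which they close (so a half turn about z gives the same grasp; the last joint's range is limited). The gripper opens to 85 mm and grips with 20 to 120 N. Pads are 22 mm wide; open, the fingers measure 114 mm over their backs; the gripper's body (76 mm by 85 mm) begins 54 mm behind the grasp point. The pads swing forward as they close: fully open they stand 13 mm farther back than shut.
Start: joints at [1.118, 0.313, 0.046, 1.304, 0, 1.431], TCP at [0.177, 0.547, 0.242] pointing down, gripper open.
Joint ranges: [-2.76, 2.76], [-0.86, 1.69], [-1.03, 1.26], [-2.2, 2.34], [-1.47, 1.5], [-3.14, 3.14]. Speed limits (rad/s): [2.57, 2.57, 3.14, 3.14, 3.14, 3.14].

## Interface

Orientations are given as a unit quaternion [w, x, y, z].
In Python, from workcell import * gives the robot as it stands. The module is installed in compiled form; this text tells all that it offers.
- The arm moves only by the tool jog_arm, never from a script. Its argument "moves" is a list of rows, each an object with "fingers": the closure, from 0 (fully open) to 1 (shut); "slide": the shift along the tool's x, y, z in mm, a list of three; "angular": the turn, a rotation vector about the tool's x, y, z in degrees, a list of three. A call has 1 to 10 rows; each row is the pose to reach, as a shift and turn from the pose commanded when the call began, along the tool's axes at that moment; what a row does not reach only later rows make up. A row lasts 1/12 s, in which the tool goes at most 41.7 mm and 7.16 degrees, less where a joint would pass 70% of its speed; a pose out of reach is approached as far as the arm can. A call with a gripper value outside its range is refused whole. The fingers move at their own pace and stop on an object; "squeeze" is the grip in N (left out, the last holds). Time passes only in rows, so rows that repeat a pose let the fingers close. It gives the time, the measured TCP pose, the force, the opening and the grip force at its end, in the units of the state.
- get_state(): the state, without advancing time (a new reading comes with each control period).
- read_camera(name): name is "side" or "top" or "wrist"; returns a dict with "color" (480x640x3 uint8, red, green, blue), "fovy" (degrees; the focal length in pixels is half the picture's height over the tangent of half this angle, whatever the lens; pixels are square), "cx", "cy" (the principal point, pixels), "world_from_camera" (4x4, takes a point from camera to world coordinates); the wrist camera has in their place "tool_from_camera" (4x4, takes a point from camera to tool coordinates, whose origin is the TCP and whose axes are the flange's). Camera axes: x right, y down, z forward; pixel columns grow to the right and rows downward; lengths in m; the calibration is good to about 2 mm. A picture is of the moment at which its call begins: read the wrist's pose just before it. There is no depth.
- hand_in(): hands the job in; it is judged then, once.
Trained networks look in a picture, given as the dict that the camera call returned (one of the last four; its "shot" number tells which), for a name from the list of things; names that differ only in an ending like _2 or _b are one class to them, and where a whole thing is asked for, a point or a joint stands for the part that bears it (a point fixed in the world has none). Each returns a list of dicts, best first, with "p" (0 to 1); they miss things now and then, are a little off and sometimes report something else, mostly with a low value. They report only what shows in the picture. A call takes as long as a camera call. They do not tell look-alikes from the thing itself.
- look_for(target, picture): "point" ([column, row] in pixels, amid what is visible of it).
- tip_of(target, picture): "point" ([column, row] in pixels: a listed point, or the origin of a listed thing).
The state is a dict: "clock": time; "joint_pos": joint angles; "qvel": joint speeds; "tau": joint torques, N m; "tcp_pos": TCP position; "orientation": TCP orientation; "wrist_force": force on the tool from outside, world axes, zero at the start; "ft_torque": the same for the moment, N m; "finger_gap": finger opening in m; "grip_force": force on a finger pad.
Only numpy, scipy, OpenCV 4.12 (cv2) and the standard library are available. Lean on these libraries where they do the work, as an engineer would, in place of code of your own. Each camera call takes 0.05 s, during which the arm holds its last target. There are 200 camera calls.

## Task

Make up the nougat tray for the shop: close up the crooked bar in it, and butt the other full-length bar from the bench (not the short offcut) on to the end of the row, so that all four bars lie flat and square, tight side by side with their ends in line, against the end of the tray where the row begins. When the row is closed, ring the call bell for collection: press its plunger right down to its stop and let it spring back. Leave all the rest, the bowl in the tray included, where it stands.

Things in the scene. Friction and masses are not known exactly. Their poses are not given: they have to be found in the camera images.
- tray: pressed-steel display tray, fixed (it does not slide). 200 mm along its own x, 380 mm along its own y; origin at the centre of its underside on the bench. Inner floor 5 mm above the bench; rim 3 mm thick, its rolled lip 22 mm above the bench. Inside it is 194 x 374 mm. The row of bars begins at the end wall on the tray's +y side (inner face at y = +187 mm) and grows towards -y; the bars lie with their length along the tray's x.
- bar1_mid (a point): full-length bar of pistachio nougat, pale yellow with green specks, 130 x 40 x 40 mm, about 0.26 kg, firm. This point is its centre (20 mm above its underside); own x runs along the 130 mm length, y across the 40 mm width, z up. First of the row: already in place against the tray's +y end wall (centre at tray y = +167 mm, tray x = 0, nothing between).
- bar2_mid (a point): full-length bar of pistachio nougat, pale yellow with green specks, 130 x 40 x 40 mm, about 0.26 kg, firm. This point is its centre (20 mm above its underside); own x runs along the 130 mm length, y across the 40 mm width, z up. Second of the row: already flush against the first (centre at tray y = +127 mm).
- bar3_mid (a point): full-length bar of pistachio nougat, pale yellow with green specks, 130 x 40 x 40 mm, about 0.26 kg, firm. This point is its centre (20 mm above its underside); own x runs along the 130 mm length, y across the 40 mm width, z up. Lies in the tray crooked and off line, apart from the row: to be closed up.
- bar4_mid (a point): full-length bar of pistachio nougat, pale yellow with green specks, 130 x 40 x 40 mm, about 0.26 kg, firm. This point is its centre (20 mm above its underside); own x runs along the 130 mm length, y across the 40 mm width, z up. Lies on the bench outside the tray, to the robot's right, in one of two places: to be fetched.
- offcut_mid (a point): short offcut of the same nougat, 80 x 40 x 40 mm, on the bench in the other of the two places: to be left. This point is its centre; own x along the 80 mm.
- bell_top (a point): top centre of the call bell's steel plunger head (19 mm in diameter), 59 mm above the bench when up. The bell is fixed: black base 86 mm in diameter, bright metal dome 78 mm in diameter, its crown 43 mm above the bench.
- plunger (a joint): travel of the bell's plunger in m: 0 = up, 0.006 = down on its stop. It moves straight down against a spring, from 1.4 N at the start to 4 N at the stop, and springs back.
- bowl: small white bowl of pistachios, 70 mm in diameter, 32 mm high, standing in the tray near its open (-y) end; origin under its centre. To be left.
- jar: closed jar of nuts, 80 mm in diameter, 135 mm high, standing behind the bell and to its right (as the robot sees it); origin under its centre. To be left.
- tin: closed decorated gift tin, 97 (x) x 152 (y) x 49 mm high; origin under its centre. To be left.
- shaker: aluminium starch shaker, 64 mm in diameter, 110 mm high, to the left of the tray; origin under its centre. To be left.
- ribbon: reel of white ribbon, 50 mm in diameter, 46 mm high, between the tray and the nearer bench piece; origin under its centre. To be left.
- brush_grip (a point): pastry brush lying flat between the two bench pieces, 160 mm long; this point is on its handle. To be left.
- scraper: bench scraper lying flat, 118 (x) x 152 (y) x 22 mm high, white handle on its -x edge; origin under its centre. To be left.
Not all that is in view belongs to the job. Leave any grey look-alike of the part that bears bar4_mid alone. Leave any red look-alike of the part that bears bell_top alone.

How it is judged:
By the outcome, as a careful person would: the job done as asked, in the order asked, and still so for the second after the job is handed in, with the robot touching nothing.
It also fails if it takes over 70 s, if anything falls off the work surface, if the arm or the gripper's body presses on something with over 40 N, if the wrist force passes 120 N, or if a joint passes its speed limit or range.

## Working session

There is one attempt and no reset: what is moved stays moved. The work goes in short steps, Python scripts to look and compute and a tool call to move; the robot and the scene stay as the last step left them, time stands still between calls to the robot, and variables do not carry over. Pictures are saved under pics/ and viewed, at most 10 in all, crops included, and the job is handed in when it is done.

Besides the shell and the picture viewer there is one more tool, called after "Emit:" as name([rows], argument=value, ...), one row to a line, values as JSON. jog_arm: Moves the arm, as the interface text tells. Its arguments: {"type":"object","properties":{"moves":{"type":"array","items":{"type":"object","properties":{"fingers":{"type":"number"},"slide":{"type":"array","items":{"type":"number"}},"angular":{"type":"array","items":{"type":"number"}}}}},"squeeze":{"type":"number"}},"required":["moves"]}

```bash
mkdir -p pics; cat > h.py <<'E'
from workcell import *
import numpy as np, cv2
def ray(pic,uv,z,T=None):
    T=np.array(pic["world_from_camera"]) if T is None else T
    f=240/np.tan(np.radians(pic["fovy"])/2)
    d=T[:3,:3]@np.array([(uv[0]-pic["cx"])/f,(uv[1]-pic["cy"])/f,1]);o=T[:3,3]
    return o+d*(z-o[2])/d[2]
def proj(pic,p,T=None):
    T=np.array(pic["world_from_camera"]) if T is None else T
    f=240/np.tan(np.radians(pic["fovy"])/2)
    q=np.linalg.inv(T)@np.append(p,1)
    return [q[0]/q[2]*f+pic["cx"],q[1]/q[2]*f+pic["cy"]]
def wristT(s,pic):
    from scipy.spatial.transform import Rotation as R
    w,x,y,z=s["orientation"];T=np.eye(4);T[:3,:3]=R.from_quat([x,y,z,w]).as_matrix();T[:3,3]=s["tcp_pos"]
    return T@np.array(pic["tool_from_camera"])
def save(pic,n): cv2.imwrite("pics/"+n,cv2.cvtColor(pic["color"],cv2.COLOR_RGB2BGR))
E
python3 - <<'E'
from h import *
np.set_printoptions(precision=3,suppress=True)
s=get_state();print(s["tcp_pos"],s["orientation"])
a=read_camera("top");b=read_camera("side")
save(a,"top.png");save(b,"side.png")
print(a["world_from_camera"],a["fovy"])
Z=dict(tray=0,bar1_mid=.025,bar3_mid=.025,bar4_mid=.02,offcut_mid=.02,bell_top=.059,bowl=.005,jar=0,tin=0,shaker=0,ribbon=0,brush_grip=.01,scraper=0)
for n,z in Z.items():
  for c,p in(("top",a),("side",b)):
    for d in tip_of(n,p)[:5]: print(n,c,np.round(d["point"]),round(d["p"],2),ray(p,d["point"],z)[:2])
E
```

```text
[0.177 0.547 0.241] [-0.     0.156  0.988 -0.001]
[[-0.015 -0.993  0.115  0.287]
 [-1.     0.017  0.019 -0.033]
 [-0.021 -0.115 -0.993  1.932]
 [ 0.     0.     0.     1.   ]] 42.50520625448864
tray top [257. 223.] 0.66 [0.562 0.183]
tray side [305. 206.] 0.76 [0.559 0.194]
bar1_mid top [203. 235.] 0.66 [0.523 0.348]
bar1_mid side [274. 175.] 0.86 [0.529 0.36 ]
bar1_mid side [458. 280.] 0.45 [ 0.738 -0.274]
bar3_mid top [240. 225.] 0.79 [0.553 0.234]
bar3_mid side [302. 191.] 0.64 [0.568 0.236]
bar4_mid top [369. 257.] 0.9 [ 0.445 -0.168]
bar4_mid top [486. 302.] 0.63 [ 0.3   -0.523]
bar4_mid top [204. 233.] 0.31 [0.53  0.348]
bar4_mid side [325. 294.] 0.7 [ 0.438 -0.164]
bar4_mid side [351. 451.] 0.56 [ 0.303 -0.523]
offcut_mid top [444. 243.] 0.75 [ 0.486 -0.401]
offcut_mid top [161. 239.] 0.59 [0.513 0.482]
offcut_mid side [396. 363.] 0.84 [ 0.476 -0.403]
bell_top top [354. 161.] 0.5 [ 0.742 -0.126]
bell_top top [370. 201.] 0.37 [ 0.615 -0.172]
bell_top top [371. 257.] 0.25 [ 0.443 -0.171]
bell_top side [392. 262.] 0.6 [ 0.611 -0.178]
bell_top side [423. 229.] 0.39 [ 0.751 -0.11 ]

[... 293 characters left out ...]
top [450. 194.] 0.88 [ 0.643 -0.43 ]
tin side [468. 348.] 0.82 [ 0.643 -0.432]
tin side [304. 193.] 0.56 [0.583 0.259]
tin side [355. 335.] 0.32 [ 0.449 -0.288]
shaker top [163. 240.] 0.85 [0.514 0.48 ]
shaker side [254. 162.] 0.97 [0.515 0.501]
shaker side [454. 280.] 0.34 [ 0.747 -0.253]
shaker side [301. 279.] 0.19 [ 0.417 -0.074]
ribbon top [341. 268.] 0.58 [ 0.414 -0.079]
ribbon side [300. 279.] 0.75 [ 0.414 -0.073]
brush_grip top [410. 260.] 0.72 [ 0.435 -0.295]
brush_grip side [355. 338.] 0.7 [ 0.44  -0.301]
scraper top [411. 312.] 0.87 [ 0.274 -0.295]
scraper top [159. 241.] 0.19 [0.51  0.493]
scraper side [288. 368.] 0.78 [ 0.281 -0.297]
scraper side [390. 262.] 0.37 [ 0.646 -0.127]
```

View pics/top.png

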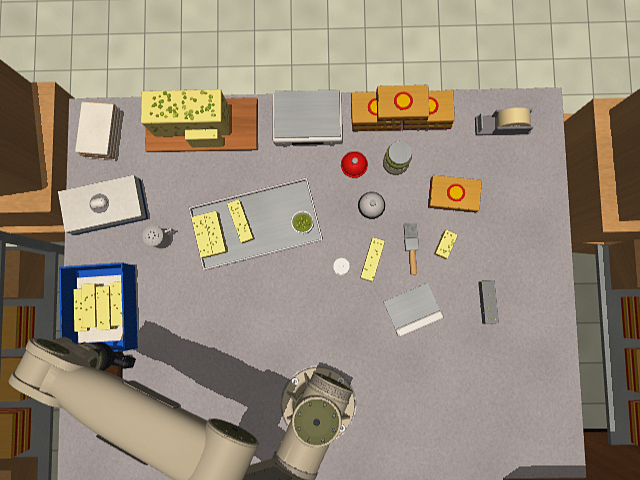

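View pics/side.png

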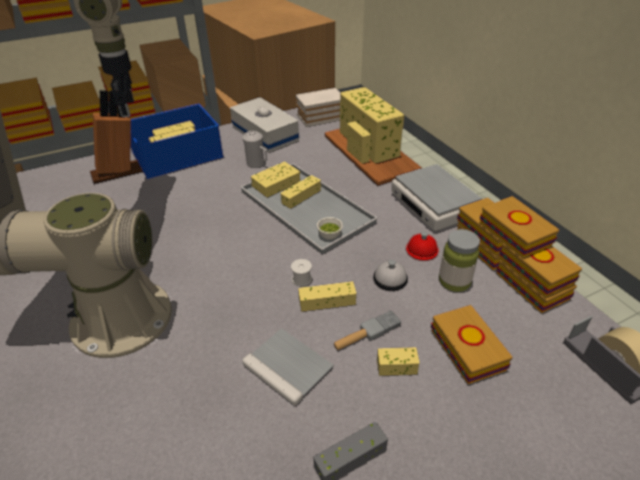

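The top picture shows two full bars at the tray end (203,235), the crooked bar at (240,222), and the white bowl at (303,223). It also shows:

- **Bar4 candidates:** (372,258) is yellow and long, (446,244) is yellow and short (the offcut), and (488,302) is grey. (372,258) fits bar4.
- **Bell candidates:** (371,204) is steel and (354,163) is red. The steel one fits.

One crop will confirm both.

```bash
python3 - <<'E'
from h import *
np.set_printoptions(precision=3,suppress=True)
a=read_camera("top")
im=cv2.cvtColor(a["color"],cv2.COLOR_RGB2BGR)
cv2.imwrite("pics/crop.png",cv2.resize(im[140:330,330:510],None,fx=3.1,fy=3.1,interpolation=cv2.INTER_CUBIC))
hsv=cv2.cvtColor(im,cv2.COLOR_BGR2HSV)
m=cv2.inRange(hsv,(20,50,140),(40,255,255)); m=cv2.morphologyEx(m,cv2.MORPH_CLOSE,np.ones((3,3)))
for c in cv2.findContours(m,0,2)[0]:
    if cv2.contourArea(c)<150: continue
    r=cv2.boxPoints(cv2.minAreaRect(c)); P=np.array([ray(a,q,.043)[:2] for q in r])
    e=[P[1]-P[0],P[2]-P[1]]; e=sorted(e,key=np.linalg.norm)
    print(r.mean(0),P.mean(0),[np.linalg.norm(k) for k in e],"long dir deg",np.degrees(np.arctan2(e[1][1],e[1][0]))%180)
for uv in [(190,209),(307,179),(322,239),(205,269)]: print(ray(a,uv,.022)[:2])
E
```

```text
[228.805 465.417] [-0.169  0.265] [np.float64(0.07974032848327545), np.float64(0.1584610882300682)] long dir deg 130.5563181393991
[313.798 457.331] [-0.148  0.012] [np.float64(0.06193863651444049), np.float64(0.08539181704266684)] long dir deg 176.12209045763677
[ 87.528 417.455] [-0.025  0.691] [np.float64(0.04578755994134435), np.float64(0.24704312871607265)] long dir deg 58.72915079939645
[138.965 429.32 ] [-0.061  0.536] [np.float64(0.18264550709862196), np.float64(0.5175835661878342)] long dir deg 66.72166258265254
[ 42.461 370.675] [0.115 0.832] [np.float64(0.12332181948893896), np.float64(0.1763020230542511)] long dir deg 57.56536015801058
[ 97.5 303.5] [0.315 0.669] [np.float64(0.1459980948908806), np.float64(0.1680691598294965)] long dir deg 1.6975783503407142
[372.344 258.853] [ 0.438 -0.176] [np.float64(0.039314161590362086), np.float64(0.13073136454872641)] long dir deg 161.98289345159733
[446.364 243.597] [ 0.481 -0.404] [np.float64(0.03966121548398788), np.float64(0.08072375075576918)] long dir deg 154.56871148605535
[207.92  233.784] [0.524 0.33 ] [np.float64(0.07983487960977491), np.float64(0.13174199718921403)] long dir deg 13.242345794953053
[239.416 220.566] [0.564 0.232] [np.float64(0.0397077157979772), np.float64(0.13120252038064628)] long dir deg 19.266487610244837
[201. 134.] [0.842 0.353] [np.float64(0.03238575836001627), np.float64(0.10149879068985518)] long dir deg 88.77569813861332
[514.948 115.752] [ 0.88  -0.634] [np.float64(0.050184638147813494), np.float64(0.08911158251559463)] long dir deg 91.20736091202954
[180.996 105.83 ] [0.935 0.418] [np.float64(0.10801042713802059), np.float64(0.25800552328633186)] long dir deg 89.95080793452101
[0.606 0.391]
[0.695 0.021]
[ 0.504 -0.023]
[0.416 0.343]
```

View pics/crop.png

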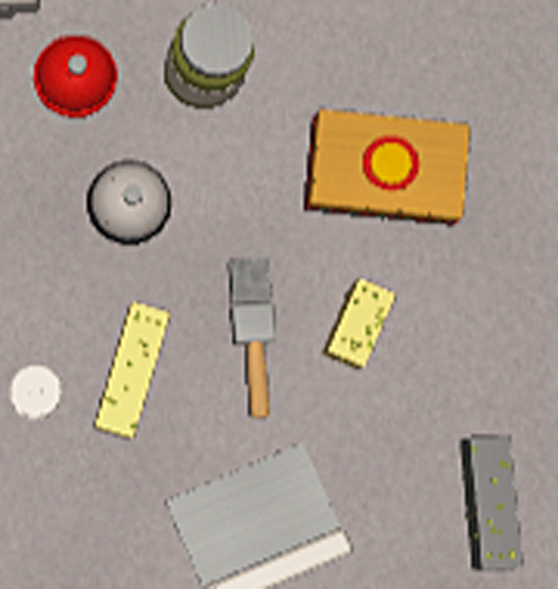

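The crop settles it. Bar4 is at crop (132,370), measured 130 mm. The offcut is the 80 mm piece at (360,322), and the grey look-alike is at (490,500). The steel bell is at (130,200) and the red one at (77,75). I'll move over bar3 now.

Emit:
jog_arm([
  {"slide": [-39, -15, 0], "angular": [0, 0, -6], "fingers": 0.25},
  {"slide": [-78, -30, 0], "angular": [0, 0, -12], "fingers": 0.25},
  {"slide": [-116, -45, 0], "angular": [0, 0, -18], "fingers": 0.25},
  {"slide": [-155, -60, 0], "angular": [0, 0, -24], "fingers": 0.25},
  {"slide": [-194, -75, 0], "angular": [0, 0, -30], "fingers": 0.25},
  {"slide": [-233, -90, 0], "angular": [0, 0, -37], "fingers": 0.25},
  {"slide": [-271, -105, 0], "angular": [0, 0, -37], "fingers": 0.25},
  {"slide": [-310, -120, 0], "angular": [0, 0, -37], "fingers": 0.25},
  {"slide": [-349, -135, 0], "angular": [0, 0, -37], "fingers": 0.25},
  {"slide": [-388, -150, 0], "angular": [0, 0, -37], "fingers": 0.25},
])

```text
clock: 2.28
tcp_pos: [0.4988, 0.2855, 0.2425]
orientation: [0.0, -0.166, 0.986, 0.0]
wrist_force: [-0.5, 1.8, 0.1]
finger_gap: 0.0637
grip_force: 0.0
```

Emit:
jog_arm([
  {"slide": [-22, -36, 0]},
  {"slide": [-44, -72, 0]},
  {"slide": [-44, -72, 0]},
  {"slide": [-44, -72, 0]},
])

```text
schema error: expected keys fingers, slide, angular
```

```bash
cat > bars.py <<'E'
from h import *
np.set_printoptions(precision=4,suppress=True)
def bars(name=None,ztop=.045,pr=True):
    s=get_state();w=read_camera("wrist");T=wristT(s,w)
    im=cv2.cvtColor(w["color"],cv2.COLOR_RGB2BGR)
    if name: cv2.imwrite("pics/"+name,im)
    print("tcp",s["tcp_pos"],s["orientation"],s["clock"],"F",s["wrist_force"])
    hsv=cv2.cvtColor(im,cv2.COLOR_BGR2HSV)
    m=cv2.inRange(hsv,(20,50,100),(45,255,255)); m=cv2.morphologyEx(m,cv2.MORPH_CLOSE,np.ones((9,9)))
    for c in cv2.findContours(m,0,2)[0]:
        if cv2.contourArea(c)<2000: continue
        P=np.array([ray(w,q,ztop,T)[:2] for q in cv2.convexHull(c)[:,0].astype(float)])*1000
        (cx,cy),wh,_=r=cv2.minAreaRect(P.astype(np.float32))
        b=cv2.boxPoints(r);e=sorted([b[1]-b[0],b[2]-b[1]],key=np.linalg.norm)
        x,y,ww,hh=cv2.boundingRect(c)
        print("bbox",(x,y,x+ww,y+hh),"ctr",np.round((cx,cy),1),"size",np.round(wh,1),"long",round(float(np.degrees(np.arctan2(e[1][1],e[1][0]))%180),2))
    return w,T
E
python3 -c "
from bars import *
w,T=bars('w1.png')
for n in ('tray','bowl'):
  for d in tip_of(n,w)[:1]: print(n,d,ray(w,d['point'],0 if n=='tray' else .005,T))
"
```

```text
tcp [0.4988 0.2855 0.2425] [ 0.0003 -0.1657  0.9862  0.0001] 2.2833 F [-0.5407  1.8432  0.1168]
bbox (220, 185, 276, 325) ctr [562.  234.9] size [135.2  44.9] long 19.36
bbox (312, 175, 417, 322) ctr [522.9 330.1] size [134.6  81.3] long 13.17
bbox (18, 151, 77, 213) ctr [551.7  50.8] size [52.7 48.4] long 19.58
tray {'point': [210.3, 226.0], 'p': 0.73} [0.5593 0.1847 0.    ]
bowl {'point': [62.9, 180.3], 'p': 0.88} [0.5597 0.0396 0.005 ]
```

View pics/w1.png

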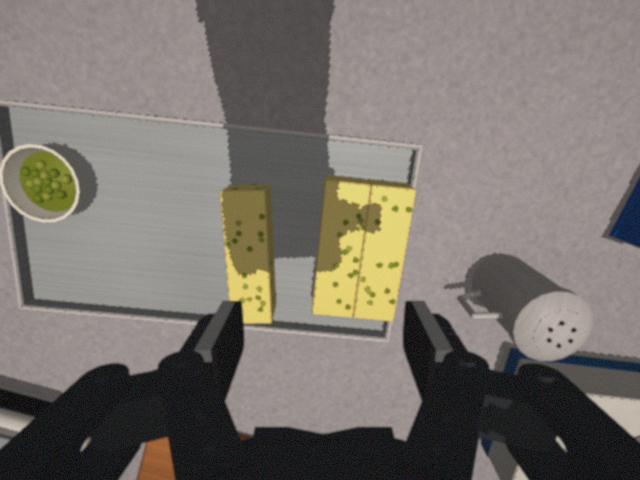

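The wrist view shows bar3 at (248,253), a clear gap, the flush row at (365,248) and the bowl at (40,183). Positions agree with the top view.

Emit:
jog_arm([
  {"slide": [-22, -36, 0], "angular": [0, 0, 0], "fingers": 0.25},
  {"slide": [-43, -71, 0], "angular": [0, 0, 0], "fingers": 0.25},
  {"slide": [-43, -71, 40], "angular": [0, 0, 0], "fingers": 0.25},
  {"slide": [-43, -71, 80], "angular": [0, 0, 0], "fingers": 0.25},
  {"slide": [-43, -71, 120], "angular": [0, 0, 0], "fingers": 0.25},
  {"slide": [-43, -71, 150], "angular": [0, 0, 0], "fingers": 0.25},
  {"slide": [-43, -71, 150], "angular": [0, 0, 0], "fingers": 0.25},
  {"slide": [-43, -71, 150], "angular": [0, 0, 0], "fingers": 0.25},
])

```text
clock: 3.1
tcp_pos: [0.559, 0.2345, 0.0911]
orientation: [-0.002, -0.166, 0.986, -0.0]
wrist_force: [0.6, 0.7, 0.1]
finger_gap: 0.0639
grip_force: 0.0
```

Emit:
jog_arm([
  {"slide": [-3, -3, 33], "angular": [0, 0, 0], "fingers": 0.25},
  {"slide": [-3, -3, 60], "angular": [0, 0, 0], "fingers": 0.25},
  {"slide": [-3, -3, 68], "angular": [0, 0, 0], "fingers": 0.25},
  {"slide": [-3, -3, 68], "angular": [0, 0, 0], "fingers": 0.25},
  {"slide": [-3, -3, 68], "angular": [0, 0, 0], "fingers": 0.7},
  {"slide": [-3, -3, 68], "angular": [0, 0, 0], "fingers": 0.7},
  {"slide": [-3, -3, 68], "angular": [0, 0, 0], "fingers": 0.7},
  {"slide": [-3, -3, 68], "angular": [0, 0, 0], "fingers": 0.7},
], squeeze=30)

```text
clock: 3.77
tcp_pos: [0.567, 0.2331, 0.0273]
orientation: [0.002, -0.166, 0.986, 0.001]
wrist_force: [-0.6, 2.3, 7.4]
finger_gap: 0.0395
grip_force: 32.8
```

Emit:
jog_arm([
  {"slide": [0, 0, -6], "angular": [0, 0, 0], "fingers": 0.7},
  {"slide": [5, 7, -6], "angular": [0, 0, 2], "fingers": 0.7},
  {"slide": [10, 14, -6], "angular": [0, 0, 4], "fingers": 0.7},
  {"slide": [14, 21, -6], "angular": [0, 0, 6], "fingers": 0.7},
  {"slide": [14, 21, -6], "angular": [0, 0, 6], "fingers": 0.7},
  {"slide": [14, 21, -3], "angular": [0, 0, 6], "fingers": 0.7},
  {"slide": [14, 21, 0], "angular": [0, 0, 6], "fingers": 0.7},
  {"slide": [14, 21, 0], "angular": [0, 0, 6], "fingers": 0.7},
])

```text
clock: 4.43
tcp_pos: [0.5455, 0.2475, 0.0271]
orientation: [0.001, -0.114, 0.993, 0.0]
wrist_force: [-6.9, -0.7, 16.4]
finger_gap: 0.0394
grip_force: 34.1
```

Emit:
jog_arm([
  {"slide": [0, 0, 0], "angular": [0, 0, 0], "fingers": 0.4},
  {"slide": [0, 0, 0], "angular": [0, 0, 0], "fingers": 0.4},
  {"slide": [0, 0, -30], "angular": [0, 0, 0], "fingers": 0.4},
  {"slide": [0, 0, -70], "angular": [0, 0, 0], "fingers": 0.4},
  {"slide": [0, 0, -110], "angular": [0, 0, 0], "fingers": 0.4},
  {"slide": [30, -10, -150], "angular": [0, 0, 0], "fingers": 0.0},
  {"slide": [65, -20, -180], "angular": [0, 0, 0], "fingers": 0.0},
  {"slide": [65, -20, -180], "angular": [0, 0, 0], "fingers": 0.0},
  {"slide": [65, -20, -180], "angular": [0, 0, 0], "fingers": 0.0},
  {"slide": [65, -20, -180], "angular": [0, 0, 0], "fingers": 0.0},
])

```text
clock: 5.27
tcp_pos: [0.4871, 0.2131, 0.2052]
orientation: [0.002, -0.114, 0.994, 0.0]
wrist_force: [0.7, -0.6, 0.4]
finger_gap: 0.0853
grip_force: 0.0
```

```bash
cat >> bars.py <<'E'
def line_up(w,T,z=.045):
    # bar corners -> tray frame via subpixel? print hull extreme ends per blob in row frame
    pass
E
python3 -c "
from bars import *
w,T=bars('w2.png')
"
```

```text
tcp [0.4871 0.2131 0.2052] [ 0.0015 -0.1137  0.9935  0.0002] 5.2667 F [ 0.7038 -0.611   0.3974]
bbox (77, 219, 141, 281) ctr [549.6  48.5] size [52.5 49. ] long 27.59
bbox (392, 211, 508, 363) ctr [521.9 327.1] size [137.6  86.6] long 13.07
bbox (323, 210, 374, 362) ctr [539.8 245.7] size [137.4  40.6] long 13.08
```

View pics/w2.png

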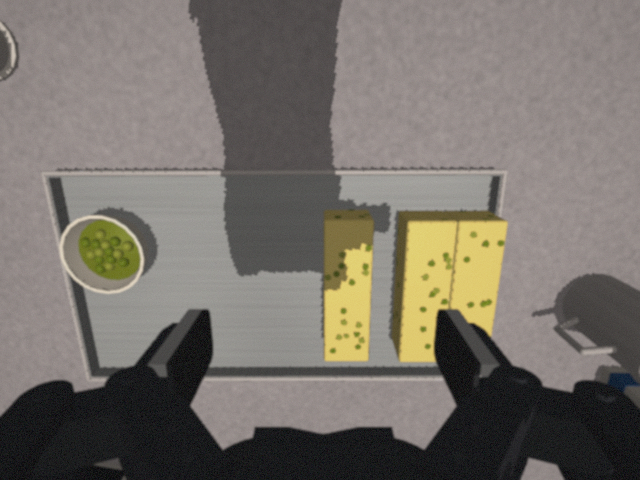

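The wrist view shows bar3 at (348,285), now parallel to the row and with its ends in line (bottom edge at row 361, same as the row's). The gap to the row is about 26 mm. Next is bar4.

Emit:
jog_arm([
  {"slide": [14, -37, 0], "angular": [0, 0, 5], "fingers": 0.25},
  {"slide": [27, -74, 0], "angular": [0, 0, 10], "fingers": 0.25},
  {"slide": [41, -111, 0], "angular": [0, 0, 15], "fingers": 0.25},
  {"slide": [54, -147, 0], "angular": [0, 0, 20], "fingers": 0.25},
  {"slide": [68, -184, 0], "angular": [0, 0, 25], "fingers": 0.25},
  {"slide": [82, -221, 0], "angular": [0, 0, 31], "fingers": 0.25},
  {"slide": [95, -258, 0], "angular": [0, 0, 31], "fingers": 0.25},
  {"slide": [109, -295, 0], "angular": [0, 0, 31], "fingers": 0.25},
  {"slide": [122, -332, 0], "angular": [0, 0, 31], "fingers": 0.25},
  {"slide": [122, -332, 0], "angular": [0, 0, 31], "fingers": 0.25},
])

```text
clock: 6.15
tcp_pos: [0.4427, -0.1442, 0.2026]
orientation: [-0.0, 0.159, 0.987, -0.001]
wrist_force: [0.5, 0.7, -0.1]
finger_gap: 0.0639
grip_force: 0.0
```

```bash
python3 -c "
from bars import *
w,T=bars('w3.png',ztop=.04)
for d in tip_of('ribbon',w)[:1]: print(d,ray(w,d['point'],0,T))
for d in tip_of('bell_top',w)[:2]: print(d,ray(w,d['point'],.059,T))
print(get_state()['joint_pos'])
"
```

```text
tcp [ 0.4427 -0.1442  0.2026] [-0.0005  0.1594  0.9872 -0.001 ] 6.15 F [ 0.4847  0.7322 -0.0888]
bbox (34, 292, 108, 390) ctr [ 477.3 -389.5] size [ 61.2 100.4] long 154.68
bbox (535, 246, 597, 305) ctr [550.2  32.7] size [49.9 51.2] long 174.06
bbox (257, 144, 312, 304) ctr [ 438.  -174.6] size [ 41.1 131.4] long 162.05
{'point': [386.6, 161.3], 'p': 0.7} [ 0.4179 -0.0784  0.    ]
{'point': [344.5, 415.6], 'p': 0.66} [ 0.6108 -0.1801  0.059 ]
[-0.4762  0.1178 -0.3007  1.1551  0.0005 -0.1618]
```

Emit:
jog_arm([
  {"slide": [-5, -31, 0], "angular": [0, 0, 0], "fingers": 0.25},
  {"slide": [-5, -31, 40], "angular": [0, 0, 0], "fingers": 0.25},
  {"slide": [-5, -31, 80], "angular": [0, 0, 0], "fingers": 0.25},
  {"slide": [-5, -31, 120], "angular": [0, 0, 0], "fingers": 0.25},
  {"slide": [-5, -31, 150], "angular": [0, 0, 0], "fingers": 0.25},
  {"slide": [-5, -31, 175], "angular": [0, 0, 0], "fingers": 0.25},
  {"slide": [-5, -31, 180], "angular": [0, 0, 0], "fingers": 0.25},
  {"slide": [-5, -31, 180], "angular": [0, 0, 0], "fingers": 0.25},
  {"slide": [-5, -31, 180], "angular": [0, 0, 0], "fingers": 0.25},
])

```text
clock: 7.05
tcp_pos: [0.4385, -0.1679, 0.0248]
orientation: [-0.0, 0.155, 0.988, 0.0]
wrist_force: [0.3, -1.3, -0.2]
finger_gap: 0.0639
grip_force: 0.0
```

Emit:
jog_arm([
  {"slide": [0, 0, 0], "angular": [0, 0, 0], "fingers": 0.7},
  {"slide": [0, 0, 0], "angular": [0, 0, 0], "fingers": 0.7},
  {"slide": [0, 0, 0], "angular": [0, 0, 0], "fingers": 0.7},
  {"slide": [0, 0, 0], "angular": [0, 0, 0], "fingers": 0.7},
  {"slide": [0, 0, -30], "angular": [0, 0, 0], "fingers": 0.7},
  {"slide": [0, 0, -60], "angular": [0, 0, 0], "fingers": 0.7},
  {"slide": [0, 0, -90], "angular": [0, 0, 0], "fingers": 0.7},
  {"slide": [0, 0, -90], "angular": [0, 0, 0], "fingers": 0.7},
  {"slide": [0, 0, -90], "angular": [0, 0, 0], "fingers": 0.7},
], squeeze=40)

```text
clock: 7.8
tcp_pos: [0.4392, -0.1696, 0.1163]
orientation: [0.002, 0.156, 0.988, -0.001]
wrist_force: [-1.2, 0.0, -2.7]
finger_gap: 0.0394
grip_force: 42.4
```

```bash
python3 -c "
from bars import *
s=get_state();print(s['tcp_pos'][2])
# bar top when held: tcp to bar underside known from grasp
w,T=bars('w4.png',ztop=s['tcp_pos'][2]+.018)
"
```

```text
0.11633419305395627
tcp [ 0.4392 -0.1696  0.1163] [ 0.0024  0.1558  0.9878 -0.0007] 7.8 F [-1.1592  0.0394 -2.7419]
bbox (0, 332, 77, 462) ctr [ 428.7 -274.7] size [26.7 61.6] long 147.88
bbox (258, 152, 388, 433) ctr [ 424.2 -164.6] size [ 38.5 101.7] long 162.18
```

View pics/w4.png

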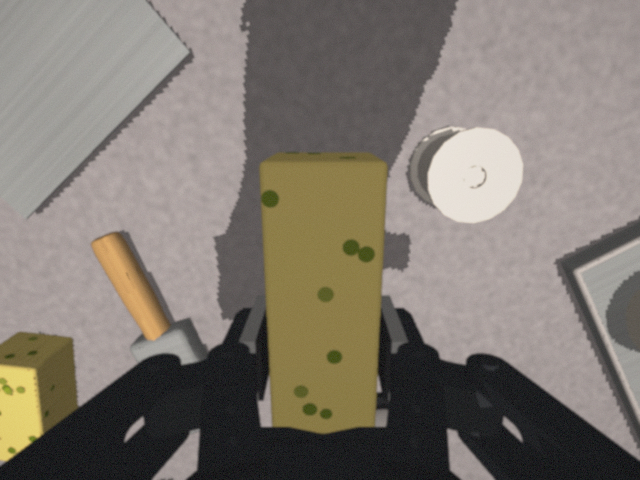

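Bar4 is held square. Its front end edge is at about (323,162), the ribbon at (470,175) is undisturbed, and the brush and offcut are clear. I'll compute the placing shift.

```bash
python3 -c "
from bars import *
from scipy.spatial.transform import Rotation as R
s=get_state();w=read_camera('wrist');T=wristT(s,w)
q=s['orientation'];Rt=R.from_quat([q[1],q[2],q[3],q[0]]).as_matrix();p=np.array(s['tcp_pos'])
for r in (158,162,165): print('end in tool',Rt.T@(ray(w,(323,r),p[2]+.018,T)-p)*1000)
print(proj(w,p+Rt@[.063,0,-.018],T))
a=np.radians(13.2);o=np.array([.5577,.187]);X=np.array([np.cos(a),np.sin(a)]);Y=np.array([-X[1],X[0]])
g=o-.006*Y; d=np.append(g-p[:2],0); print('bar target',g,'slide',Rt.T@d*1000,'yaw',np.degrees(np.arctan2(Rt[1,1],Rt[0,1])))
print('tool y yaw wanted 103.2'); print(s['joint_pos'])
"
```

```text
end in tool [ 64.7656   0.0272 -18.1018]
end in tool [ 63.6081   0.0276 -18.0999]
end in tool [ 62.7353   0.0279 -18.0986]
[np.float64(322.905908765437), np.float64(164.05877348283173)]
bar target [0.5591 0.1812] slide [ -7.5027 370.3242   0.0091] yaw 72.06850560063035
tool y yaw wanted 103.2
[-0.5395  0.192  -0.4419  0.9353  0.0003 -0.2266]
```

Emit:
jog_arm([
  {"slide": [0, 37, 0], "angular": [0, 0, -4], "fingers": 0.7},
  {"slide": [-1, 74, 0], "angular": [0, 0, -8], "fingers": 0.7},
  {"slide": [-2, 111, 0], "angular": [0, 0, -12], "fingers": 0.7},
  {"slide": [-3, 148, 0], "angular": [0, 0, -16], "fingers": 0.7},
  {"slide": [-4, 185, 0], "angular": [0, 0, -20], "fingers": 0.7},
  {"slide": [-5, 222, 0], "angular": [0, 0, -24], "fingers": 0.7},
  {"slide": [-6, 259, 0], "angular": [0, 0, -28], "fingers": 0.7},
  {"slide": [-6, 296, 0], "angular": [0, 0, -31], "fingers": 0.7},
  {"slide": [-6, 333, 0], "angular": [0, 0, -31], "fingers": 0.7},
  {"slide": [-6, 370, 0], "angular": [0, 0, -31], "fingers": 0.7},
])

```text
clock: 8.73
tcp_pos: [0.556, 0.1831, 0.1118]
orientation: [-0.002, -0.114, 0.993, -0.0]
wrist_force: [1.2, -0.8, -3.1]
finger_gap: 0.0393
grip_force: 42.4
```

Emit:
jog_arm([
  {"slide": [0, 0, 0], "angular": [0, 0, 0], "fingers": 0.7},
  {"slide": [0, 0, 0], "angular": [0, 0, 0], "fingers": 0.7},
  {"slide": [0, 0, 35], "angular": [0, 0, 0], "fingers": 0.7},
  {"slide": [0, 0, 60], "angular": [0, 0, 0], "fingers": 0.7},
  {"slide": [0, 0, 75], "angular": [0, 0, 0], "fingers": 0.7},
  {"slide": [0, 0, 75], "angular": [0, 0, 0], "fingers": 0.7},
  {"slide": [0, 0, 75], "angular": [0, 0, 0], "fingers": 0.7},
])

```text
clock: 9.32
tcp_pos: [0.5552, 0.18, 0.0375]
orientation: [-0.002, -0.113, 0.994, -0.0]
wrist_force: [-0.1, 1.4, -3.0]
finger_gap: 0.0389
grip_force: 42.5
```

```bash
python3 -c "
from bars import *
from scipy.spatial.transform import Rotation as R
s=get_state()
q=s['orientation'];Rt=R.from_quat([q[1],q[2],q[3],q[0]]).as_matrix();p=np.array(s['tcp_pos'])
print(p,'slide',Rt.T@(np.array([.5577,.1809,.030])-p)*1000,'yaw',np.degrees(np.arctan2(Rt[1,1],Rt[0,1])))
"
```

```text
[0.5552 0.18   0.0375] slide [-2.6319  0.3441  7.5181] yaw 102.99646873131553
```

Emit:
jog_arm([
  {"slide": [-2, 0, 4], "angular": [0, 0, 0], "fingers": 0.7},
  {"slide": [-2, 0, 8], "angular": [0, 0, 0], "fingers": 0.7},
  {"slide": [-2, 0, 8], "angular": [0, 0, 0], "fingers": 0.7},
  {"slide": [-2, 0, 8], "angular": [0, 0, 0], "fingers": 0.4},
  {"slide": [-2, 0, 8], "angular": [0, 0, 0], "fingers": 0.4},
  {"slide": [-2, 0, -20], "angular": [0, 0, 0], "fingers": 0.4},
  {"slide": [-2, 0, -60], "angular": [0, 0, 0], "fingers": 0.4},
  {"slide": [15, 0, -100], "angular": [0, 0, 0], "fingers": 0.2},
  {"slide": [50, 0, -140], "angular": [0, 0, 0], "fingers": 0.0},
  {"slide": [65, 0, -170], "angular": [0, 0, 0], "fingers": 0.0},
])

```text
clock: 10.15
tcp_pos: [0.4953, 0.1671, 0.2072]
orientation: [0.0, -0.114, 0.993, 0.0]
wrist_force: [0.2, -0.2, 0.3]
finger_gap: 0.0841
grip_force: 0.0
```

```bash
python3 -c "
from bars import *
w,T=bars('w5.png')
"
```

```text
tcp [0.4953 0.1671 0.2072] [ 0.0004 -0.114   0.9935  0.0001] 10.15 F [ 0.2167 -0.2159  0.2836]
bbox (133, 222, 197, 283) ctr [550.3  46.4] size [52.6 50.5] long 62.48
bbox (298, 216, 348, 366) ctr [557.4 180.9] size [137.4  40.6] long 13.06
bbox (452, 213, 565, 365) ctr [522.3 325.4] size [138.9  90.8] long 13.8
bbox (372, 213, 432, 364) ctr [540.4 244.1] size [137.7  43.9] long 13.09
```

View pics/w5.png

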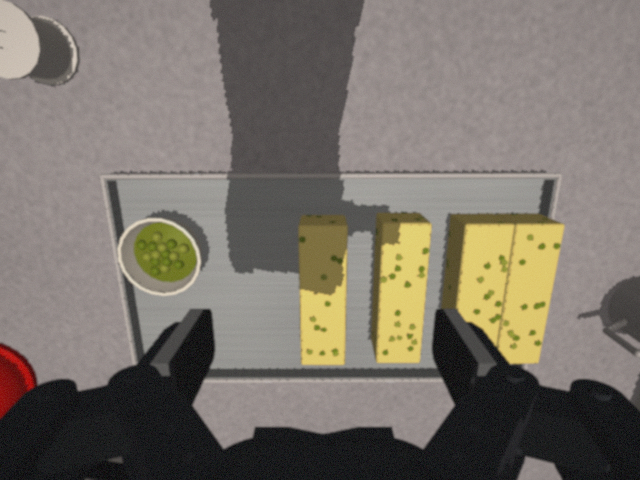

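The wrist view shows bar4 at (322,290), bar3 at (400,288), the row at (505,290), and the bowl at (160,257) undisturbed. I'll measure the end alignment accurately.

```bash
cat > ends.py <<'E'
from bars import *
a=np.radians(13.2);o=np.array([.5577,.187]);X=np.array([np.cos(a),np.sin(a)]);Y=np.array([-X[1],X[0]])
def ends(w,T,cols,lo=300,hi=400):
    im=cv2.cvtColor(w["color"],cv2.COLOR_RGB2HSV)
    m=cv2.inRange(im,(20,50,100),(45,255,255)); m=cv2.morphologyEx(m,cv2.MORPH_CLOSE,np.ones((9,9)))
    for c0,c1 in cols:
        v=[];
        for c in range(c0,c1,2):
            r=np.nonzero(m[lo:hi,c])[0]
            if len(r): d=ray(w,(c,lo+r.max()+.5),.045,T)[:2]-o; v.append((d@Y*1000,d@X*1000))
        v=np.array(v);p=np.polyfit(v[:,0],v[:,1],1);print((c0,c1),"y %.1f x_end %.2f slope %.3f sd %.2f"%(v[:,0].mean(),np.median(v[:,1]),p[0],v[:,1].std()))
E
python3 -c "
from ends import *
s=get_state();w=read_camera('wrist');T=wristT(s,w)
ends(w,T,[(306,342),(380,418),(520,538)])
w=read_camera('top');im=cv2.cvtColor(w['color'],cv2.COLOR_RGB2HSV)
"
```

```text
(306, 342) y -5.5 x_end 67.63 slope 0.001 sd 0.01
(380, 418) y 63.5 x_end 65.55 slope -0.008 sd 0.23
(520, 538) y 182.8 x_end 65.67 slope -0.802 sd 5.06
```

Bar4's end stands 2 mm out in +x compared with bar3 and the row, which agree. I'll regrip it and shift it 2 mm.

Emit:
jog_arm([
  {"slide": [-40, 0, 40], "angular": [0, 0, 0], "fingers": 0.35},
  {"slide": [-67, 0, 75], "angular": [0, 0, 0], "fingers": 0.4},
  {"slide": [-67, 0, 110], "angular": [0, 0, 0], "fingers": 0.4},
  {"slide": [-67, 0, 145], "angular": [0, 0, 0], "fingers": 0.4},
  {"slide": [-67, 0, 175], "angular": [0, 0, 0], "fingers": 0.4},
  {"slide": [-67, 0, 175], "angular": [0, 0, 0], "fingers": 0.4},
  {"slide": [-67, 0, 175], "angular": [0, 0, 0], "fingers": 0.7},
  {"slide": [-67, 0, 175], "angular": [0, 0, 0], "fingers": 0.7},
  {"slide": [-67, 0, 175], "angular": [0, 0, 0], "fingers": 0.7},
  {"slide": [-67, 0, 175], "angular": [0, 0, 0], "fingers": 0.7},
])

```text
clock: 11.13
tcp_pos: [0.5633, 0.1828, 0.0325]
orientation: [0.002, -0.114, 0.993, 0.0]
wrist_force: [0.3, 0.1, -2.5]
finger_gap: 0.0392
grip_force: 44.0
```

Emit:
jog_arm([
  {"slide": [0, 0, -2], "angular": [0, 0, 0], "fingers": 0.7},
  {"slide": [2, 0, -2], "angular": [0, 0, 0], "fingers": 0.7},
  {"slide": [2, 0, 0], "angular": [0, 0, 0], "fingers": 0.7},
  {"slide": [2, 0, 1], "angular": [0, 0, 0], "fingers": 0.7},
  {"slide": [2, 0, 1], "angular": [0, 0, 0], "fingers": 0.4},
  {"slide": [2, 0, 1], "angular": [0, 0, 0], "fingers": 0.4},
  {"slide": [2, 0, -30], "angular": [0, 0, 0], "fingers": 0.4},
  {"slide": [2, 0, -70], "angular": [0, 0, 0], "fingers": 0.4},
  {"slide": [30, 0, -110], "angular": [0, 0, 0], "fingers": 0.2},
  {"slide": [65, 0, -130], "angular": [0, 0, 0], "fingers": 0.0},
])

```text
clock: 11.97
tcp_pos: [0.5064, 0.1691, 0.1611]
orientation: [0.004, -0.114, 0.994, 0.0]
wrist_force: [1.0, 0.3, 1.8]
finger_gap: 0.0735
grip_force: 0.0
```

Emit:
jog_arm([
  {"slide": [0, 0, -30], "angular": [0, 0, 0], "fingers": 0.0},
  {"slide": [0, 0, -45], "angular": [0, 0, 0], "fingers": 0.0},
  {"slide": [0, 0, -45], "angular": [0, 0, 0], "fingers": 0.0},
])

```text
clock: 12.22
tcp_pos: [0.5044, 0.1691, 0.207]
orientation: [0.004, -0.114, 0.993, 0.0]
wrist_force: [1.3, -0.3, 0.5]
finger_gap: 0.0853
grip_force: 0.0
```

```bash
python3 -c "
from ends import *
w,T=bars('w6.png')
ends(w,T,[(306,338),(380,414)])
from scipy.spatial.transform import Rotation as R
s=get_state();q=s['orientation'];Rt=R.from_quat([q[1],q[2],q[3],q[0]]).as_matrix();p=np.array(s['tcp_pos'])
g=o-.062*Y; print('to push start',Rt.T@(np.append(g,.03)-p)*1000, s['joint_pos'])
"
```

```text
tcp [0.5044 0.1691 0.207 ] [ 0.004  -0.1139  0.9935  0.0003] 12.2167 F [ 1.3127 -0.3211  0.544 ]
bbox (131, 210, 196, 272) ctr [550.7  46.3] size [52.7 50.5] long 42.58
bbox (298, 203, 349, 355) ctr [557.1 181.2] size [137.   40.5] long 13.06
bbox (453, 202, 568, 354) ctr [522.7 324.7] size [137.   91.6] long 13.27
bbox (372, 201, 434, 353) ctr [540.6 243.8] size [136.5  44.5] long 13.1
(306, 338) y -7.7 x_end 67.04 slope 0.002 sd 0.01
(380, 414) y 59.1 x_end 65.09 slope 0.002 sd 0.01
to push start [-55.4748 -56.5498 175.2548] [ 0.1724  0.2389 -0.1464  1.1798  0.0001 -0.056 ]
```

Bar4 is still about 1 to 2 mm out. That is small, so I'll check it again after closing the row. Next I turn the open fingers square to push.

Emit:
jog_arm([
  {"slide": [-6, -6, 0], "angular": [0, 0, 7], "fingers": 0.0},
  {"slide": [-12, -12, 0], "angular": [0, 0, 14], "fingers": 0.0},
  {"slide": [-18, -18, 0], "angular": [0, 0, 21], "fingers": 0.0},
  {"slide": [-24, -24, 0], "angular": [0, 0, 28], "fingers": 0.0},
  {"slide": [-30, -30, 0], "angular": [0, 0, 35], "fingers": 0.0},
  {"slide": [-36, -36, 0], "angular": [0, 0, 42], "fingers": 0.0},
  {"slide": [-42, -42, 0], "angular": [0, 0, 49], "fingers": 0.0},
  {"slide": [-48, -48, 20], "angular": [0, 0, 56], "fingers": 0.0},
  {"slide": [-55, -55, 40], "angular": [0, 0, 63], "fingers": 0.0},
  {"slide": [-55, -55, 60], "angular": [0, 0, 70], "fingers": 0.0},
])

```text
clock: 13.1
tcp_pos: [0.5702, 0.1267, 0.1404]
orientation: [0.0, 0.48, 0.877, 0.0]
wrist_force: [0.2, -0.3, -0.1]
finger_gap: 0.0854
grip_force: 0.0
```

Emit:
jog_arm([
  {"slide": [0, 0, 0], "angular": [0, 0, 7], "fingers": 0.0},
  {"slide": [0, 0, 0], "angular": [0, 0, 14], "fingers": 0.0},
  {"slide": [0, 0, 0], "angular": [0, 0, 20], "fingers": 0.0},
  {"slide": [0, 0, 0], "angular": [0, 0, 20], "fingers": 0.0},
  {"slide": [0, 0, 0], "angular": [0, 0, 20], "fingers": 0.0},
])

```text
clock: 13.52
tcp_pos: [0.5683, 0.1275, 0.1411]
orientation: [-0.001, 0.621, 0.784, -0.001]
wrist_force: [-0.0, -0.0, -0.1]
finger_gap: 0.0852
grip_force: 0.0
```

```bash
cat > st.py <<'E'
from ends import *
from scipy.spatial.transform import Rotation as R
def st(x,y,z):
    s=get_state();q=s['orientation'];Rt=R.from_quat([q[1],q[2],q[3],q[0]]).as_matrix();p=np.array(s['tcp_pos'])
    d=p[:2]-o
    print('t',s['clock'],'tray xy',d@X*1000,d@Y*1000,'z',p[2],'yaw',np.degrees(np.arctan2(Rt[1,1],Rt[0,1])),'F',s['wrist_force'])
    print('slide to',Rt.T@(np.append(o+x*X+y*Y,z)-p)*1000)
E
python3 -c "
from st import *
st(0,-.062,.022)"
```

```text
t 13.5167 tray xy -3.300141715802083 -60.31731005460644 z 0.14109329832185066 yaw 13.244179627856232 F [-0.0144 -0.02   -0.0937]
slide to [ -1.7292   3.4866 119.0873]
```

Emit:
jog_arm([
  {"slide": [-2, 3, 40], "angular": [0, 0, 0], "fingers": 0.0},
  {"slide": [-2, 3, 80], "angular": [0, 0, 0], "fingers": 0.0},
  {"slide": [-2, 3, 110], "angular": [0, 0, 0], "fingers": 0.0},
  {"slide": [-2, 3, 119], "angular": [0, 0, 0], "fingers": 0.0},
  {"slide": [-2, 3, 119], "angular": [0, 0, 0], "fingers": 0.0},
  {"slide": [6, 3, 119], "angular": [0, 0, 0], "fingers": 0.0},
  {"slide": [14, 3, 119], "angular": [0, 0, 0], "fingers": 0.0},
  {"slide": [20, 3, 119], "angular": [0, 0, 0], "fingers": 0.0},
  {"slide": [26, 3, 119], "angular": [0, 0, 0], "fingers": 0.0},
  {"slide": [32, 3, 119], "angular": [0, 0, 0], "fingers": 0.0},
])

```text
clock: 14.35
tcp_pos: [0.5655, 0.1601, 0.0251]
orientation: [0.002, 0.622, 0.783, 0.001]
wrist_force: [0.4, -2.5, 2.4]
finger_gap: 0.0852
grip_force: 1.2
```

Emit:
jog_arm([
  {"slide": [5, 0, 0], "angular": [0, 0, 0], "fingers": 0.0},
  {"slide": [10, 0, 0], "angular": [0, 0, 0], "fingers": 0.0},
  {"slide": [15, 0, 0], "angular": [0, 0, 0], "fingers": 0.0},
  {"slide": [20, 0, 0], "angular": [0, 0, 0], "fingers": 0.0},
  {"slide": [25, 0, 0], "angular": [0, 0, 0], "fingers": 0.0},
  {"slide": [30, 0, 0], "angular": [0, 0, 0], "fingers": 0.0},
  {"slide": [34, 0, 0], "angular": [0, 0, 0], "fingers": 0.0},
  {"slide": [34, 0, 0], "angular": [0, 0, 0], "fingers": 0.0},
])

```text
clock: 15.02
tcp_pos: [0.5566, 0.1933, 0.0234]
orientation: [-0.0, 0.622, 0.783, 0.0]
wrist_force: [1.1, -1.3, 1.6]
finger_gap: 0.0853
grip_force: 0.8
```

```bash
python3 -c "
from st import *
st(0,.016,.022)
w,T=bars('w7.png')"
```

```text
t 15.0167 tray xy 0.3467304524523735 6.36305242616074 z 0.023387210967065888 yaw 13.102073140391175 F [ 1.1462 -1.2553  1.6385]
slide to [ 9.6357 -0.3638  1.3915]
tcp [0.5566 0.1933 0.0234] [-0.      0.6218  0.7832  0.0003] 15.0167 F [ 1.1462 -1.2553  1.6385]
bbox (77, 63, 560, 329) ctr [545.1 242.6] size [130.2  79.3] long 13.13
bbox (68, 0, 575, 18) ctr [533.5 293.8] size [129.4   3.8] long 13.13
```

View pics/w7.png

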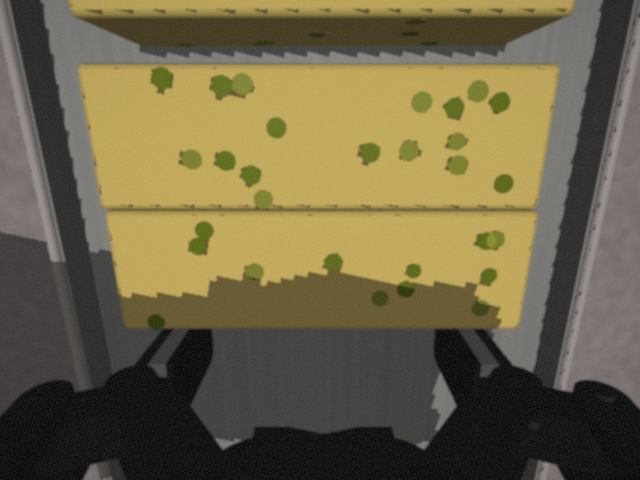

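Bars 3 and 4 are together and square (seam at row 209), with the gap to the row at rows 15–65. Their ends agree to about 1 mm: centres at column 319 for bar3 and 322 for both bar4 and the row. I'll push on.

Emit:
jog_arm([
  {"slide": [3, 0, 0], "angular": [0, 0, 0], "fingers": 0.0},
  {"slide": [6, 0, 0], "angular": [0, 0, 0], "fingers": 0.0},
  {"slide": [8, 0, 0], "angular": [0, 0, 0], "fingers": 0.0},
  {"slide": [9, 0, 0], "angular": [0, 0, 0], "fingers": 0.0},
  {"slide": [9, 0, 0], "angular": [0, 0, 0], "fingers": 0.0},
])

```text
clock: 15.48
tcp_pos: [0.5543, 0.2016, 0.0231]
orientation: [-0.0, 0.622, 0.783, 0.0]
wrist_force: [1.1, -2.9, 2.3]
finger_gap: 0.0854
grip_force: 1.3
```

```bash
python3 -c "
from st import *
st(0,.016,.022)
w,T=bars('w8.png')"
```

```text
t 15.4833 tray xy 0.010174652179986773 14.987700913653526 z 0.023146817077775262 yaw 13.091357345525466 F [ 1.0556 -2.8535  2.2648]
slide to [ 1.0118 -0.0118  1.1472]
tcp [0.5543 0.2016 0.0231] [-0.0003  0.6219  0.7831  0.    ] 15.4833 F [ 1.0556 -2.8535  2.2648]
bbox (69, 0, 577, 330) ctr [541.3 258.1] size [130.4  94.2] long 12.99
```

Emit:
jog_arm([
  {"slide": [1, 0, 0], "angular": [0, 0, 0], "fingers": 0.0},
  {"slide": [2, 0, 0], "angular": [0, 0, 0], "fingers": 0.0},
  {"slide": [2, 0, 0], "angular": [0, 0, 0], "fingers": 0.0},
])

```text
clock: 15.78
tcp_pos: [0.5539, 0.2034, 0.0232]
orientation: [-0.0, 0.622, 0.783, -0.0]
wrist_force: [0.9, -2.6, 0.6]
finger_gap: 0.0854
grip_force: 1.5
```

Emit:
jog_arm([
  {"slide": [1, 0, 0], "angular": [0, 0, 0], "fingers": 0.0},
  {"slide": [2, 0, 0], "angular": [0, 0, 0], "fingers": 0.0},
  {"slide": [2, 0, 0], "angular": [0, 0, 0], "fingers": 0.0},
])

```text
clock: 16.03
tcp_pos: [0.5539, 0.2036, 0.0232]
orientation: [0.001, 0.622, 0.783, -0.001]
wrist_force: [1.0, -9.2, 0.4]
finger_gap: 0.0855
grip_force: 4.7
```

```bash
python3 -c "
from st import *
st(0,.016,.022)
w,T=bars('w9.png')"
```

```text
t 16.0333 tray xy 0.10186960664520507 17.041777429228073 z 0.02320359160308277 yaw 13.072110179649599 F [ 0.9618 -9.1919  0.4106]
slide to [-1.0377 -0.0992  1.2074]
tcp [0.5539 0.2036 0.0232] [ 0.0013  0.622   0.783  -0.0012] 16.0333 F [ 0.9618 -9.1919  0.4106]
bbox (67, 0, 577, 330) ctr [540.9 260.1] size [130.4  94.1] long 13.08
```

View pics/w9.png

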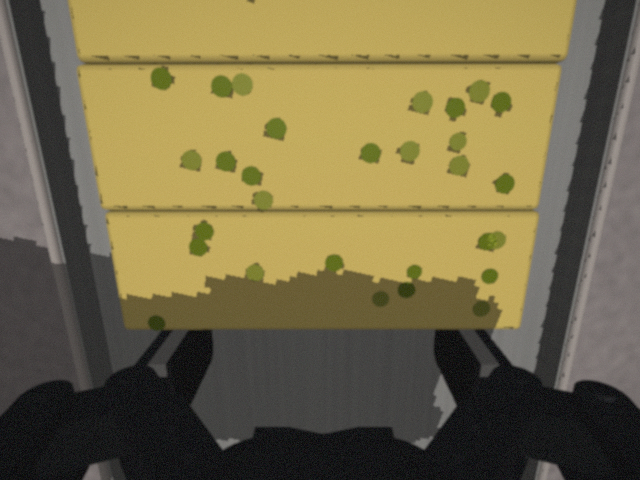

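The row is closed: seams at rows 61 and 209 are tight and straight, the push stops dead at 9 N, and the ends agree to about 1 mm. Now I back off and go to the steel bell.

Emit:
jog_arm([
  {"slide": [-5, 0, 0], "angular": [0, 0, 0], "fingers": 0.0},
  {"slide": [-12, 0, 0], "angular": [0, 0, 0], "fingers": 0.0},
  {"slide": [-14, 0, -30], "angular": [0, 0, 0], "fingers": 0.0},
  {"slide": [-14, 0, -70], "angular": [0, 0, 0], "fingers": 0.0},
  {"slide": [-30, 0, -105], "angular": [0, 0, 0], "fingers": 1.0},
  {"slide": [-60, -5, -130], "angular": [0, 0, 0], "fingers": 1.0},
  {"slide": [-95, -10, -150], "angular": [0, 0, 0], "fingers": 1.0},
  {"slide": [-135, -15, -150], "angular": [0, 0, 0], "fingers": 1.0},
  {"slide": [-175, -20, -150], "angular": [0, 0, 0], "fingers": 1.0},
  {"slide": [-215, -25, -150], "angular": [0, 0, 0], "fingers": 1.0},
])

```text
clock: 16.92
tcp_pos: [0.5781, -0.0111, 0.1741]
orientation: [0.0, 0.622, 0.783, 0.001]
wrist_force: [0.1, 0.1, -0.1]
finger_gap: 0.0121
grip_force: 0.0
```

Emit:
jog_arm([
  {"slide": [-30, 0, 0], "angular": [0, 0, 0], "fingers": 1.0},
  {"slide": [-60, 0, 0], "angular": [0, 0, 0], "fingers": 1.0},
  {"slide": [-90, 0, 0], "angular": [0, 0, 0], "fingers": 1.0},
  {"slide": [-110, 0, 0], "angular": [0, 0, 0], "fingers": 1.0},
  {"slide": [-120, 0, 0], "angular": [0, 0, 0], "fingers": 1.0},
  {"slide": [-120, 0, 0], "angular": [0, 0, 0], "fingers": 1.0},
  {"slide": [-120, 0, 0], "angular": [0, 0, 0], "fingers": 1.0},
])

```text
clock: 17.5
tcp_pos: [0.6047, -0.1263, 0.1729]
orientation: [-0.001, 0.622, 0.783, 0.0]
wrist_force: [-0.2, 0.5, -0.1]
finger_gap: -0.0002
grip_force: 0.0
```

```bash
python3 -c "
from st import *
s=get_state();w=read_camera('wrist');T=wristT(s,w);save(w,'w10.png')
for d in tip_of('bell_top',w)[:3]: print(d,ray(w,d['point'],.059,T))
g=cv2.medianBlur(cv2.cvtColor(w['color'],cv2.COLOR_RGB2GRAY),5)
st(0,0,.2)
# check the row from the top camera
a=read_camera('top');hsv=cv2.cvtColor(a['color'],cv2.COLOR_RGB2HSV)
m=cv2.morphologyEx(cv2.inRange(hsv,(20,50,140),(40,255,255)),cv2.MORPH_CLOSE,np.ones((3,3)))
for c in cv2.findContours(m[180:280,180:330],0,2,offset=(180,180))[0]:
    if cv2.contourArea(c)<150: continue
    P=np.array([ray(a,q,.045)[:2] for q in c[:,0].astype(float)])*1000
    print(cv2.minAreaRect(P.astype(np.float32)))
"
```

```text
{'point': [516.2, 282.3], 'p': 0.96} [ 0.7441 -0.1251  0.059 ]
t 17.6 tray xy -25.588969587525366 -314.7244248470277 z 0.1731533350989337 yaw 13.15709155392227 F [-0.3022  0.5067 -0.9171]
slide to [314.7759  25.344  -26.4733]
((488.2809753417969, -15.042350769042969), (58.30568313598633, 219.5789794921875), 88.96598815917969)
((532.9219970703125, 290.71856689453125), (131.85153198242188, 159.85276794433594), 13.452102661132812)
```

View pics/w10.png

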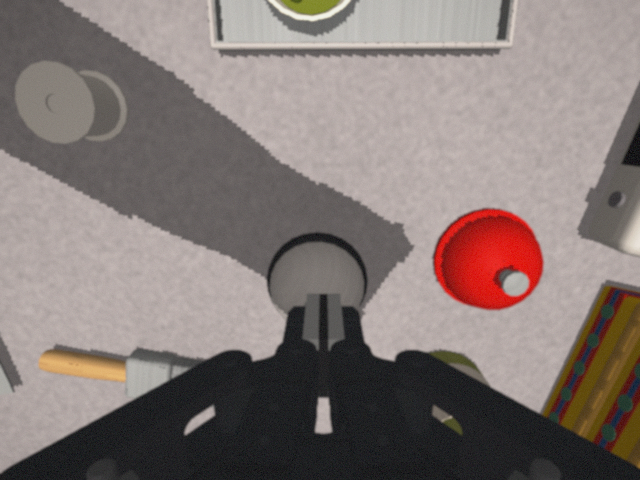

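The top view confirms the row as one block, 131.9 × 159.9 mm. In the wrist view the steel bell is at (317,280) with its plunger hidden by the fingers; the detection at (516,282) is the red look-alike. I'll step back for a clear view.

Emit:
jog_arm([
  {"slide": [30, 0, 0], "angular": [0, 0, 0], "fingers": 1.0},
  {"slide": [55, 0, 0], "angular": [0, 0, 0], "fingers": 1.0},
  {"slide": [55, 0, 0], "angular": [0, 0, 0], "fingers": 1.0},
  {"slide": [55, 0, 0], "angular": [0, 0, 0], "fingers": 1.0},
])

```text
clock: 17.98
tcp_pos: [0.5922, -0.0707, 0.1737]
orientation: [-0.0, 0.62, 0.784, 0.0]
wrist_force: [-0.0, -0.2, -0.1]
finger_gap: 0.0003
grip_force: 0.0
```

```bash
python3 -c "
from st import *
s=get_state();w=read_camera('wrist');T=wristT(s,w);save(w,'w11.png')
print(s['tcp_pos'])
for d in tip_of('bell_top',w)[:3]: print(d,ray(w,d['point'],.059,T))
q=s['orientation'];Rt=R.from_quat([q[1],q[2],q[3],q[0]]).as_matrix()
print('slide to (.611,-.1795)',Rt.T@(np.array([.611,-.1795,.08])-s['tcp_pos'])*1000)
b=read_camera('side')
for c in (b,read_camera('top')):
  for d in tip_of('bell_top',c)[:3]: print(d,ray(c,d['point'],.059))
"
```

```text
[ 0.5922 -0.0707  0.1737]
{'point': [506.0, 355.2], 'p': 0.57} [ 0.7469 -0.1264  0.059 ]
{'point': [430.0, 434.3], 'p': 0.55} [ 0.7143 -0.2093  0.059 ]
slide to (.611,-.1795) [-110.2239   -6.7364   93.6514]
{'point': [422.5, 229.1], 'p': 0.57} [ 0.7491 -0.1106  0.059 ]
{'point': [369.4, 198.0], 'p': 0.56} [ 0.624  -0.1707  0.059 ]
```

Emit:
jog_arm([
  {"slide": [-38, 0, 0], "angular": [0, 0, 0], "fingers": 1.0},
  {"slide": [-76, -3, 0], "angular": [0, 0, 0], "fingers": 1.0},
  {"slide": [-114, -7, 0], "angular": [0, 0, 0], "fingers": 1.0},
  {"slide": [-150, -7, 0], "angular": [0, 0, 0], "fingers": 1.0},
  {"slide": [-165, -7, 0], "angular": [0, 0, 0], "fingers": 1.0},
  {"slide": [-165, -7, 0], "angular": [0, 0, 0], "fingers": 1.0},
  {"slide": [-165, -7, 0], "angular": [0, 0, 0], "fingers": 1.0},
])

```text
clock: 18.87
tcp_pos: [0.6228, -0.237, 0.1726]
orientation: [-0.001, 0.623, 0.782, 0.0]
wrist_force: [-0.6, 0.0, -0.0]
finger_gap: 0.0003
grip_force: 0.0
```

```bash
python3 -c "
from st import *
s=get_state();w=read_camera('wrist');T=wristT(s,w);save(w,'w12.png')
print(s['tcp_pos'],s['orientation'])
q=s['orientation'];Rt=R.from_quat([q[1],q[2],q[3],q[0]]).as_matrix()
for d in tip_of('bell_top',w)[:3]: g=ray(w,d['point'],.059,T);print(d,g,'slide',Rt.T@(g-s['tcp_pos'])*1000)
print(proj(w,[.611,-.1795,.059],T))
"
```

```text
[ 0.6228 -0.237   0.1726] [-0.0005  0.6231  0.7822  0.0001]
{'point': [557.8, 114.9], 'p': 0.63} [ 0.7459 -0.126   0.059 ] slide [ 80.5945 144.8559 113.5927]
{'point': [324.8, 150.9], 'p': 0.57} [ 0.6114 -0.179   0.059 ] slide [ 59.0198   1.9816 113.6384]
[np.float64(323.9466049131897), np.float64(151.56402717171852)]
```

View pics/w12.png

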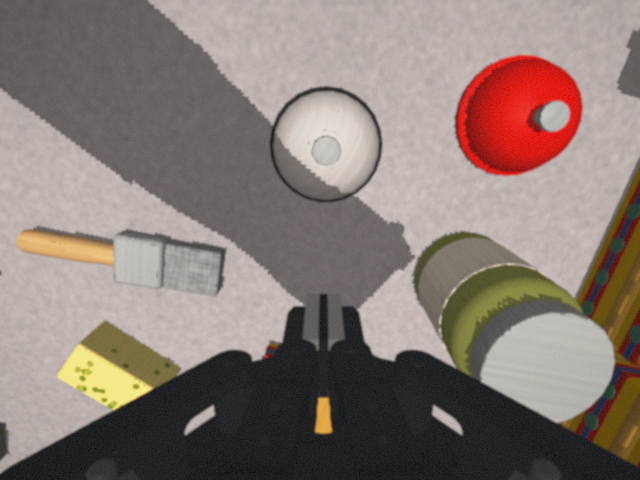

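The steel bell's plunger is at (326,151), which puts it at (0.612, -0.179). The red one is at (552,115). I'll go over the steel plunger.

Emit:
jog_arm([
  {"slide": [30, 2, 0], "angular": [0, 0, 0], "fingers": 1.0},
  {"slide": [59, 3, 0], "angular": [0, 0, 0], "fingers": 1.0},
  {"slide": [59, 3, 30], "angular": [0, 0, 0], "fingers": 1.0},
  {"slide": [59, 3, 60], "angular": [0, 0, 0], "fingers": 1.0},
  {"slide": [59, 3, 85], "angular": [0, 0, 0], "fingers": 1.0},
  {"slide": [59, 3, 90], "angular": [0, 0, 0], "fingers": 1.0},
  {"slide": [59, 3, 90], "angular": [0, 0, 0], "fingers": 1.0},
  {"slide": [59, 3, 90], "angular": [0, 0, 0], "fingers": 1.0},
])

```text
clock: 19.63
tcp_pos: [0.6131, -0.1767, 0.0843]
orientation: [0.0, 0.622, 0.783, 0.0]
wrist_force: [0.2, -0.1, 0.6]
finger_gap: 0.0002
grip_force: 0.0
```

Emit:
jog_arm([
  {"slide": [-2, -1, 8], "angular": [0, 0, 0], "fingers": 1.0},
  {"slide": [-2, -1, 14], "angular": [0, 0, 0], "fingers": 1.0},
  {"slide": [-2, -1, 18], "angular": [0, 0, 0], "fingers": 1.0},
  {"slide": [-2, -1, 19], "angular": [0, 0, 0], "fingers": 1.0},
  {"slide": [-2, -1, 20], "angular": [0, 0, 0], "fingers": 1.0},
  {"slide": [-2, -1, 20], "angular": [0, 0, 0], "fingers": 1.0},
  {"slide": [-2, -1, 20], "angular": [0, 0, 0], "fingers": 1.0},
])

```text
clock: 20.22
tcp_pos: [0.613, -0.1801, 0.0641]
orientation: [0.001, 0.622, 0.783, 0.0]
wrist_force: [2.7, -1.1, 3.6]
finger_gap: 0.0001
grip_force: 1.8
```

Emit:
jog_arm([
  {"slide": [0, 0, 1], "angular": [0, 0, 0], "fingers": 1.0},
  {"slide": [0, 0, 2], "angular": [0, 0, 0], "fingers": 1.0},
  {"slide": [0, 0, 2], "angular": [0, 0, 0], "fingers": 1.0},
  {"slide": [0, 0, 2], "angular": [0, 0, 0], "fingers": 1.0},
])

```text
clock: 20.55
tcp_pos: [0.6132, -0.1802, 0.0634]
orientation: [0.002, 0.622, 0.783, 0.0]
wrist_force: [-0.0, -1.1, 11.7]
finger_gap: -0.0
grip_force: 5.7
```

The plunger is on its stop: 11.7 N against a 4 N spring, and z no longer follows the command. I'll let it spring back.

Emit:
jog_arm([
  {"slide": [0, 0, -5], "angular": [0, 0, 0], "fingers": 1.0},
  {"slide": [0, 0, -15], "angular": [0, 0, 0], "fingers": 1.0},
  {"slide": [0, 0, -45], "angular": [0, 0, 0], "fingers": 1.0},
  {"slide": [0, 0, -80], "angular": [0, 0, 0], "fingers": 1.0},
  {"slide": [0, 0, -110], "angular": [0, 0, 0], "fingers": 1.0},
  {"slide": [0, 0, -110], "angular": [0, 0, 0], "fingers": 1.0},
  {"slide": [0, 0, -110], "angular": [0, 0, 0], "fingers": 1.0},
  {"slide": [0, 0, -110], "angular": [0, 0, 0], "fingers": 1.0},
])

```text
clock: 21.22
tcp_pos: [0.6113, -0.179, 0.1706]
orientation: [-0.001, 0.622, 0.783, -0.0]
wrist_force: [0.7, 0.3, -0.3]
finger_gap: 0.0001
grip_force: 0.0
```

```bash
python3 -c "
from st import *
a=read_camera('top');hsv=cv2.cvtColor(a['color'],cv2.COLOR_RGB2HSV)
m=cv2.morphologyEx(cv2.inRange(hsv,(20,50,140),(40,255,255)),cv2.MORPH_CLOSE,np.ones((3,3)))
for c in cv2.findContours(m[180:280,180:290],0,2,offset=(180,180))[0]:
    if cv2.contourArea(c)<150: continue
    P=np.array([ray(a,q,.045)[:2] for q in c[:,0].astype(float)])*1000
    print(cv2.minAreaRect(P.astype(np.float32)))
for n,z in (('bowl',.005),('ribbon',0),('jar',0)):
    for d in tip_of(n,a)[:1]: print(n,ray(a,d['point'],z))
st(0,0,.1);print(hand_in())
"
```

```text
((532.791015625, 290.7571105957031), (131.49127197265625, 159.71331787109375), 13.21545696258545)
bowl [0.56   0.0379 0.005 ]
t 21.4167 tray xy -31.561985215302208 -368.58912820355454 z 0.16947824393812372 yaw 13.080460847819866 F [-0.4521 -0.8265 -0.1786]
slide to [368.5017  30.9818  70.1996]
the job is handed in; nothing more can be done
None
```

The job is handed in at 21.4 s: the four bars lie tight and square against the end wall with their ends in line to about 1.5 mm, and the steel bell was rung down to its stop and released. I viewed 11 pictures, one over the limit of 10.

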